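# Shut a clamshell leak-test jig and hold it with its lock pin

### The arm

A 7-joint arm with a two-finger parallel gripper is mounted at the origin on a cart in front of the work surface, level with it; the furniture and walls round the work are solid. World frame = base frame: x ahead of the robot, y to its left, z up, the work surface at z = 0. Lengths are in m, angles in rad, forces in N, time in s.
With the tool pointing down it reaches from about 0.4 to 0.875 m from the base axis. Payload 19.3 kg.
Tool frame: the origin (TCP) lies between the finger pads, 19 mm behind the fingertips; this is the grasp point; z points along the fingers, y is the line along which they close (so a half turn about z gives the same grasp; the last joint's range is limited). The gripper opens to 85 mm and grips with 20 to 120 N. Pads are 22 mm wide; open, the fingers measure 114 mm over their backs; the gripper's body (76 mm by 85 mm) begins 54 mm behind the grasp point. The pads swing forward as they close: fully open they stand 13 mm farther back than shut.
Start: joints at [1.263, 0.521, -0.036, 1.599, 0.021, 1.021, -0.113], TCP at [0.147, -0.607, 0.25] pointing down, gripper open.
Joint ranges: [-2.91, 2.91], [-0.3, 2.13], [-1.5, 1.42], [0.17, 2.43], [-1.26, 4.41], [0.16, 1.93], [-2.52, 2.52]. Speed limits (rad/s): [1.89, 1.89, 2.39, 2.39, 3.01, 3.01, 3.01].

### API

Orientations are given as [roll, pitch, yaw] about the fixed x, y, z axes, in that order (R = Rz(yaw) Ry(pitch) Rx(roll)).
In Python, from workcell import monitor, viewer, bot gives the robot as it stands.
- The arm moves only by the tool move_arm, never from a script. Its arguments are lists of equal length, an entry for each row: "gripper": the opening, from 0 (shut) to 1 (fully open); "linear": the shift along the tool's x, y, z in cm, a list of three; "twist": the turn about the tool's z in degrees. A call has 1 to 8 rows; each row shifts and turns the commanded pose from where the row before left it, along the tool's axes as they then stand; what a row does not reach is not made up. A row lasts 1/10 s, in which the tool goes at most 50 mm and 8.59 degrees, less where a joint would pass 70% of its speed; a pose out of reach is approached as far as the arm can. A call with a gripper value outside its range is refused whole. The fingers move at their own pace and stop on an object; "squeeze" is the grip in N (left out, the last holds). Time passes only in rows, so rows that do not move let the fingers close. It gives the time, the measured TCP pose, the force, the opening and the grip force at its end, in the units of the state.
- monitor.observe(): the state, without advancing time (a new reading comes with each control period).
- viewer.grab_frame(name): name is "scene" or "side" or "wrist"; returns a dict with "img" (400x640x3 uint8, red, green, blue), "K" (3x3 intrinsics, pixels), "eye" and "rotation" of the camera in the world. Camera axes: x right, y up, looking along -z (the intrinsics and any distortion apply to the point x, -y, -z); pixel columns grow to the right and rows downward; lengths in m; the calibration is good to about 2 mm. A picture is of the moment at which its call begins. There is no depth.
- bot.job_done(): hands the job in; it is judged then, once.
The state is a dict: "clock": time; "qpos": joint angles; "qd": joint speeds; "joint_efforts": joint torques, N m; "position": TCP position; "tool_rot": TCP orientation; "force": force on the tool from outside, world axes, zero at the start; "moment": the same for the moment, N m; "grip_width": finger opening in m; "finger_force": force on a finger pad.
Only numpy, scipy, OpenCV 4.12 (cv2) and the standard library are available. Lean on these libraries where they do the work, as an engineer would, in place of code of your own. Each camera call takes 0.05 s, during which the arm holds its last target. There are 200 camera calls.

### The job

Get the leak-test jig ready: first turn the air regulator's knob fully anticlockwise (seen from above) to its stop, then swing the open blue lid of the jig down over the cap in it. Next take the red-headed lock pin from its stand, push it down through the hole of the lid into the hole of the base until its collar lies on the lid, and go on pressing with it so that the lid is squeezed fully shut against its sprung buffers. Finish like that, still gripping the pin by its red head and pressing down, the fingers clear of the jig itself; leave the loose cap, plug, tin and jar on the bench where they are.

Things in the scene. Friction and masses are not known exactly. Their poses are not given: they have to be found in the camera images.
- jig: Fixed base half of the jig: aluminium block 40 mm high on a dark foot plate (150 x 110 mm), a white cap sunk in it. Origin: centre of the underside; x points from the pin ear (robot side) to the hinge, z up. Block x -45..75, y -45..45 mm; ear x -85..-45, y -22..22 mm, pin hole at x = -65 mm. Two black sprung buffers at x -30, y +-34 mm stand 5 mm proud on springs.
- lid_hinge (a point): Middle of the lid's hinge axis, fixed on the jig at jig x = +70 mm, height 40 mm. The axis runs along the jig's y axis.
- lid (a joint): Angle of the blue lid, rad: 0 = fully shut (hard stop), grows as it swings up, away from the robot; starts at 0.9 to 1.3. 20 mm thick, 90 wide, reaches 155 from the hinge; underside in the hinge plane. Pushed below about 0.7 (1 to 3 N) it sinks by itself onto the buffers at about 0.05; only 5 to 10 N at its hole brings it to 0; let go, it springs up.
- lid_hole (a point): Centre of the upper mouth of the pin hole in the lid's ear (40 x 44 mm), on the lid's upper face, 135 mm from the hinge axis, 20 mm above the lid's underside; moves with the lid; z axis square to the lid. Hole 15 mm wide, 20 mm deep. With the lid on its buffers the hole leans about 1 mm but still lines up with the base's hole.
- lid_pad (a point): Centre of the yellow 20 mm pad on the lid's upper face, where it is meant to be pushed down: 100 mm from the hinge axis, 21.5 mm above the lid's underside; moves with the lid; its z axis is square to the lid's upper face.
- jig_hole (a point): Centre of the mouth of the pin hole in the base's ear, at height 40 mm; z up. 15 mm wide, 40 mm deep, right under lid_hole when the lid is shut.
- pin: Loose lock pin, about 90 g, upright in its stand at the start. Origin: centre of its tip, z up along the pin. Steel shaft 12 mm thick, 46 mm long, with a 5 mm cone at the tip (6 mm wide end); then a steel collar 28 mm wide, 46 to 52 mm from the tip; then a round red head 21 mm wide, 52 to 94 mm from the tip, to grip.
- pin_tip (a point): Tip of the pin (same point as its origin).
- stand: Fixed grey block 56 x 56 x 50 mm, with a 17 mm hole in the middle of its top, that holds the pin: the pin's tip is 4 mm over the bench, its collar lies on the block. Origin: centre of the underside. It may stand left or right of the jig.
- regulator: Fixed air regulator: aluminium block 64 x 64 x 40 mm with a small white gauge on its front, a black knob on top. Origin: centre of the underside; x axis away from the robot at yaw 0. It may stand left or right of the jig.
- air_knob_grip (a point): Point on the knob's vertical axis at the height to grip, 77 mm over the bench, 7 mm below the top of the grip bar. The bar is 14 mm wide, 42 mm long and 32 mm tall, on a disc 44 mm across whose top is at 54 mm; the point turns with the knob and its x axis lies along the bar.
- air_knob (a joint): Turn of the knob in rad: 0 = fully anticlockwise, at its stop (bar along the regulator's x axis); grows clockwise seen from above, up to 2.2; starts at 0.8 to 1.4. It stays where it is left; friction 0.04 N m.
- spare_cap: Bystander: loose white screw cap, 44 mm wide, 20 mm high, near the front edge of the bench. Origin: centre of the underside.
- rubber_plug: Bystander: loose black rubber plug, 34 mm wide, 32 mm high, near the front edge. Origin: centre of the underside.
- grease_tin: Bystander: loose flat tin with a blue lid, 72 mm wide, 34 mm high, beyond the jig to the left. Origin: centre of the underside.
- ring_jar: Bystander: loose white jar with a black cap, 63 mm wide, 61 mm high, beyond the jig to the right. Origin: centre of the underside.

How it is judged:
By the outcome, as a careful person would: the job done as asked, in the order asked, and still so for the second after the job is handed in, while the arm keeps its last pose, push and grip.
It also fails if it takes over 64 s, if anything falls off the work surface, if the arm or the gripper's body presses on something with over 40 N, if the wrist force passes 120 N, or if a joint passes its speed limit or range.

## Working session

There is one attempt and no reset: what is moved stays moved. The work goes in short steps, Python scripts to look and compute and a tool call to move; the robot and the scene stay as the last step left them, time stands still between calls to the robot, and variables do not carry over. Pictures are saved under pics/ and viewed, at most 10 in all, crops included, and the job is handed in when it is done.

Besides the shell and the picture viewer there is one more tool, called after "Call:" as a command line: name --pt "numbers of a row" for each row, then --argument value for the rest. move_arm: Moves the arm, as the interface text tells. Its arguments: {"type":"object","properties":{"gripper":{"type":"array"},"linear":{"type":"array"},"twist":{"type":"array"},"squeeze":{"type":"number"}},"required":["gripper","linear","twist"]}

```bash
mkdir -p pics; ls
cat > h.py <<'E'
import numpy as np, cv2
from workcell import monitor, viewer, bot
from scipy.spatial.transform import Rotation as R
def grab(n,save=None):
    f=viewer.grab_frame(n)
    if save: cv2.imwrite('pics/'+save,f['img'][:,:,::-1])
    return f
def ray(f,u,v):
    K=np.array(f['K']);d=np.linalg.inv(K)@[u,v,1.]
    Rm=np.array(f['rotation']); 
    if Rm.shape!=(3,3): Rm=R.from_euler('xyz',Rm).as_matrix()
    w=Rm@[d[0],-d[1],-d[2]]
    return np.array(f['eye']),w/np.linalg.norm(w)
def onz(f,u,v,z):
    e,w=ray(f,u,v);return e+w*(z-e[2])/w[2]
def cross(r1,r2):
    (a,d),(b,e)=r1,r2
    M=np.stack([d,-e],1);s=np.linalg.lstsq(M,b-a,rcond=None)[0]
    p,q=a+d*s[0],b+e*s[1];return (p+q)/2,np.linalg.norm(p-q)
def proj(f,p):
    Rm=np.array(f['rotation']); 
    if Rm.shape!=(3,3): Rm=R.from_euler('xyz',Rm).as_matrix()
    c=Rm.T@(np.array(p)-f['eye']);x=np.array(f['K'])@[c[0],-c[1],-c[2]];return x[:2]/x[2]
E
python3 - <<'E'
from h import *
print(monitor.observe())
ims=[]
for n in ('scene','side','wrist'):
    f=grab(n,n+'0.png');print(n,{k:(np.round(v,4).tolist() if k!='img' else 0) for k,v in f.items()})
E
```

```text
pics
{'clock': 0.0, 'qpos': array([ 1.26277943,  0.52201142, -0.03628377,  1.60000003,  0.02117871,
        1.02110591, -0.11279449]), 'qd': array([ 0.00065083,  0.00024243,  0.00064909, -0.00066251,  0.00068285,
        0.00031932, -0.00053744]), 'joint_efforts': array([ 5.17666231e-04, -9.27125359e+01,  1.98021702e+00, -3.69932806e+01,
        1.79105625e-02,  8.14692961e-03,  3.30518742e-05]), 'position': array([ 0.14711025, -0.60711444,  0.24943068]), 'tool_rot': array([-3.14045536e+00,  8.53507545e-05,  2.37763367e-01]), 'force': array([ 0.28807785, -0.69620454, -0.11853293]), 'moment': array([-0.01414202, -0.03086076, -0.00704933]), 'finger_force': 0.0, 'grip_width': 0.08519007247024443}
scene {'img': 0, 'K': [[495.1206, 0.0, 317.3885], [0.0, 495.1206, 194.1653], [0.0, 0.0, 1.0]], 'eye': [0.2812, 0.5347, 0.7877], 'rotation': [0.7214, 0.0158, -2.7366]}
side {'img': 0, 'K': [[480.2626, 0.0, 318.7974], [0.0, 480.2626, 205.4265], [0.0, 0.0, 1.0]], 'eye': [1.0342, -0.1432, 0.9869], 'rotation': [0.4947, 0.0024, 1.3326]}
wrist {'img': 0, 'K': [[322.7966, 0.0, 317.8093], [0.0, 322.7966, 200.282], [0.0, 0.0, 1.0]], 'eye': [0.2165, -0.5898, 0.3736], 'rotation': [-0.284, 0.0012, -1.3337]}
```

View pics/scene0.png

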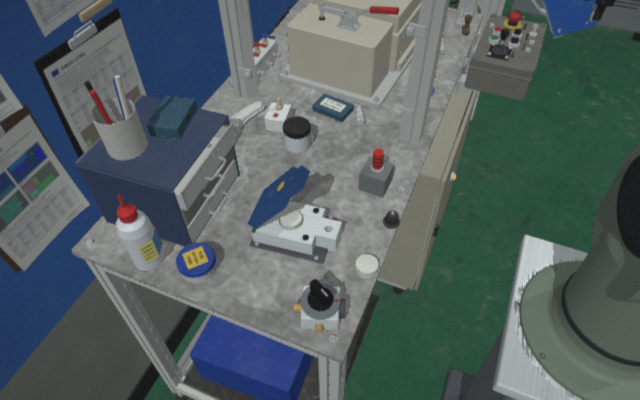

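View pics/side0.png

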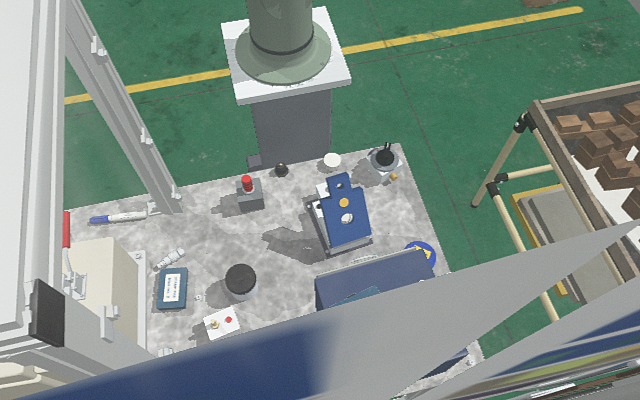

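Run:
```python
from h import *
s=cv2.imread('pics/scene0.png');d=cv2.imread('pics/side0.png')
a=cv2.resize(s[140:335,235:410],None,fx=3,fy=3,interpolation=cv2.INTER_CUBIC)[:585,:]
a=a[:, :525]; b=cv2.resize(d[135:265,225:405],None,fx=2.2,fy=2.2,interpolation=cv2.INTER_CUBIC)
c=np.zeros((585,800,3),np.uint8)
a=cv2.resize(s[140:335,245:405],(400,487),interpolation=cv2.INTER_CUBIC) # x2.5
b=cv2.resize(d[135:265,230:405],(400,297),interpolation=cv2.INTER_CUBIC)
c[:487,:400]=a;c[:297,400:]=b
cv2.imwrite('pics/c0.png',c)
fs,fd=grab('scene'),grab('side')
def blobs(f,lo,hi,roi):
    x0,x1,y0,y1=roi;h=cv2.cvtColor(f['img'],cv2.COLOR_RGB2HSV)
    m=cv2.inRange(h,lo,hi);k=np.zeros_like(m);k[y0:y1,x0:x1]=m[y0:y1,x0:x1]
    n,_,st,ce=cv2.connectedComponentsWithStats(k)
    return [(st[i].tolist(),ce[i].round(1).tolist()) for i in range(1,n) if st[i][4]>12]
for nm,f,rr,ry in (('scene',fs,(350,410,140,200),(255,320,160,220)),('side',fd,(230,270,160,210),(310,375,170,250))):
    print(nm,'red',blobs(f,(0,130,80),(8,255,255),rr)+blobs(f,(172,130,80),(180,255,255),rr),'yel',blobs(f,(15,100,100),(35,255,255),ry))
```

```text
scene red [([373, 149, 10, 20, 165], [377.6, 158.3])] yel [([277, 182, 7, 9, 27], [280.3, 185.8])]
side red [([242, 175, 9, 9, 67], [245.9, 179.0]), ([245, 184, 7, 5, 16], [248.2, 186.4])] yel [([340, 198, 8, 9, 61], [343.5, 202.1])]
```

View pics/c0.png

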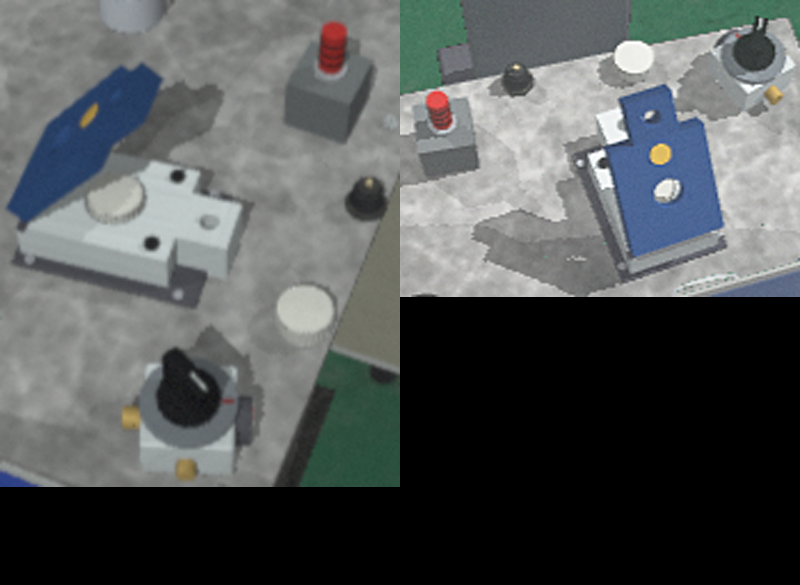

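Run:
```python
from h import *
fs,fd=grab('scene'),grab('side')
def both(n,a,b):
    p,g=cross(ray(fs,*a),ray(fd,*b));print(n,p.round(4),'gap mm',round(g*1e3,1))
both('pin top',(378.2,152),(246.2,177.4))
both('pad',(280.3,185.8),(343.5,202.1))
both('disc',(321,302),(384.4,158))
for z in (.04,): print('jighole',onz(fs,329,228.8,z).round(4))
for z in (.045,): print('buf',onz(fs,315.8,210.4,z).round(4),onz(fs,305.8,237.2,z).round(4))
print('stand pin top z.098',onz(fs,378.2,152,.098).round(4),onz(fd,246.2,177.4,.098).round(4))
print('disc .054',onz(fs,321,302,.054).round(4),onz(fd,384.4,158,.054).round(4))
```

```text
pin top [ 0.4624 -0.1691  0.0971] gap mm 0.2
pad [0.5886 0.0143 0.1299] gap mm 0.7
disc [0.4502 0.1557 0.0403] gap mm 0.5
jighole [0.4965 0.0067 0.04  ]
buf [ 0.5358 -0.0214  0.045 ] [0.5275 0.0449 0.045 ]
stand pin top z.098 [ 0.4621 -0.1682  0.098 ] [ 0.4631 -0.169   0.098 ]
disc .054 [0.447  0.1624 0.054 ] [0.4589 0.1515 0.054 ]
```

Run:
```python
from h import *
fs,fd=grab('scene'),grab('side')
for p in ((402,138),(425,143),(413,128),(398,288),(378,278),(470,98),(436,78)): print('scene',p,onz(fs,*p,0).round(3))
for p in ((160,213),(182,211),(172,190),(170,180),(400,143),(68,210),(250,170)): print('side',p,onz(fd,*p,0).round(3))
print(proj(fs,(.147,-.607,.25)),proj(fd,(.147,-.607,.25)))
cv2.imwrite('pics/col.png',np.hstack([cv2.resize(cv2.cvtColor(fs['img'],cv2.COLOR_RGB2BGR)[0:170,360:540],(400,378)),cv2.resize(cv2.cvtColor(fd['img'],cv2.COLOR_RGB2BGR)[60:230,60:240],(400,378))]))
```

```text
scene (402, 138) [ 0.451 -0.334  0.   ]
scene (425, 143) [ 0.397 -0.338  0.   ]
scene (413, 128) [ 0.437 -0.378  0.   ]
scene (398, 288) [0.342 0.055 0.   ]
scene (378, 278) [0.382 0.049 0.   ]
scene (470, 98) [ 0.336 -0.543  0.   ]
scene (436, 78) [ 0.436 -0.594  0.   ]
side (160, 213) [ 0.448 -0.382  0.   ]
side (182, 211) [ 0.455 -0.332 -0.   ]
side (172, 190) [ 0.393 -0.349  0.   ]
side (170, 180) [ 0.364 -0.351  0.   ]
side (400, 143) [0.392 0.22  0.   ]
side (68, 210) [ 0.39  -0.589  0.   ]
side (250, 170) [ 0.381 -0.159  0.   ]
[590.38905778   6.85645987] [ 4.94413653 56.73576684]
```

View pics/col.png

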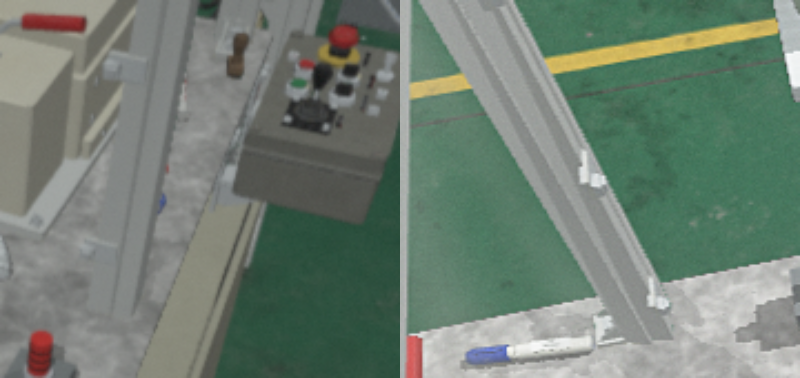

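Call:
move_arm --gripper '[1,1,1,1,1,1]' --pt "0 -4 0" --pt "0 -4 0" --pt "0 -4 0" --pt "0 -4 0" --pt "0 -2.2 0" --pt "0 0 0" --twist '[0,0,0,0,0,0]'

```text
clock: 1.05
position: [0.1036, -0.4284, 0.2505]
tool_rot: [-3.142, 0.0, 0.238]
force: [0.2, 0.0, -0.9]
grip_width: 0.0856
finger_force: 0.0
```

Call:
move_arm --gripper '[1,1,1,1,1,1,1,1]' --pt "4.6 -0.24 0" --pt "4.6 -0.24 0" --pt "4.6 -0.24 0" --pt "4.6 -0.24 0" --pt "4.6 -0.24 0" --pt "4.6 -0.24 0" --pt "4.6 -0.24 0" --pt "4.6 -0.24 0" --twist '[-6,-6,-6,-6,-6,-6,-6,-6]'

```text
clock: 1.85
position: [0.3898, -0.2108, 0.2502]
tool_rot: [3.141, -0.001, 1.08]
force: [1.5, -0.3, 0.4]
grip_width: 0.0853
finger_force: 0.0
```

Run:
```python
from h import *
import pickle
f=grab('wrist','w1.png');pickle.dump(f,open('w1.pkl','wb'))
print(proj(f,(.4627,-.169,.098)),proj(f,(.4627,-.169,.05)),proj(f,(.4965,.0067,.04)))
```

```text
[372.15758873 106.94302391] [364.08553375 106.85532211] [ 307.74601543 -103.11792345]
```

Call:
move_arm --gripper '[1,1,1,1,1,1,1,1]' --pt "4.6 -0.24 0" --pt "4.6 -0.24 0" --pt "4.6 -0.24 0" --pt "4.6 -0.24 0" --pt "4.6 -0.24 0" --pt "0 0 0" --pt "0 0 0" --pt "0 0 0" --twist '[-6,-6,-6,-6,-6,0,0,0]'

```text
clock: 2.7
position: [0.441, 0.0086, 0.2499]
tool_rot: [-3.141, 0.0, 1.597]
force: [0.4, -0.7, 1.7]
grip_width: 0.0854
finger_force: 0.0
```

Run:
```python
from h import *
import pickle
f=grab('wrist','w2.png');pickle.dump(f,open('w2.pkl','wb'))
print(proj(f,(.452,.157,.086)),proj(f,(.4965,.0067,.04)))
a=cv2.imread('pics/w1.png');b=cv2.imread('pics/w2.png')
cv2.imwrite('pics/w12.png',np.vstack([cv2.resize(a,(480,300)),cv2.resize(b,(480,300))]))
print(monitor.observe()['position'])
```

```text
[336.48135865   5.86756491] [370.13141742 180.20249492]
[0.44091639 0.00844996 0.24995387]
```

View pics/w12.png

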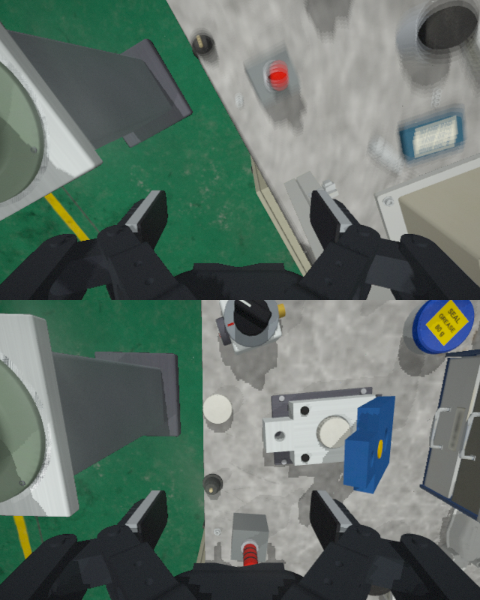

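Call:
move_arm --gripper '[1,1,1,1]' --pt "4 0 0" --pt "4 0 0" --pt "0 0 0" --pt "0 0 0" --twist '[0,0,0,0]'

```text
clock: 3.15
position: [0.4386, 0.0892, 0.2499]
tool_rot: [-3.141, 0.0, 1.599]
force: [-0.6, -0.6, -0.1]
grip_width: 0.0853
finger_force: 0.0
```

Run:
```python
from h import *
import pickle
f=grab('wrist','w3.png');pickle.dump(f,open('w3.pkl','wb'))
print(proj(f,(.452,.157,.086)),proj(f,(.4965,.0067,.04)),f['eye'],monitor.observe()['position'])
b=cv2.imread('pics/w3.png')
cv2.imwrite('pics/w3c.png',cv2.resize(b[0:250,190:500],None,fx=2.4,fy=2.4,interpolation=cv2.INTER_CUBIC))
```

```text
[335.47781269 111.59870229] [367.05029365 250.07963469] [0.43677393 0.16106136 0.37409663] [0.43859395 0.08848278 0.2498887 ]
```

View pics/w3c.png

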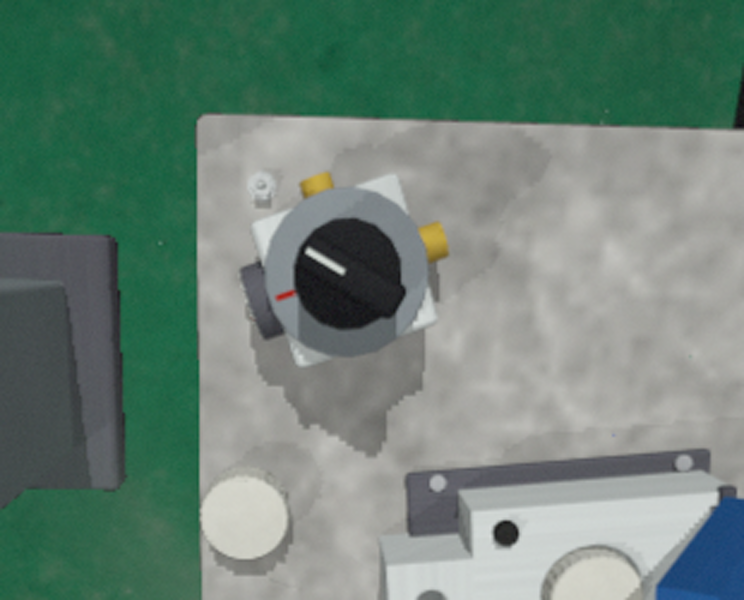

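Run:
```python
from h import *
import pickle
f=pickle.load(open('w3.pkl','rb'));fs=grab('scene')
g=cv2.cvtColor(f['img'],cv2.COLOR_RGB2GRAY)
m=np.zeros_like(g);m[85:150,305:365]=(g[85:150,305:365]<45)*255
n,l,st,ce=cv2.connectedComponentsWithStats(m);i=1+np.argmax(st[1:,4])
c=max(cv2.findContours((l==i).astype(np.uint8),0,1)[0],key=cv2.contourArea)
(cx,cy),r=cv2.minEnclosingCircle(c);print(st[i],ce[i],(cx,cy),r)
print('disc',onz(f,*ce[i],.054),'circ',onz(f,cx,cy,.054))
w=np.argwhere(g[100:118,314:338]>130)[:,::-1]+[314,100]
vx,vy,x0,y0=cv2.fitLine(w.astype(np.float32),2,0,.01,.01).ravel()
a,b=onz(f,x0-8*vx,y0-8*vy,.086),onz(f,x0+8*vx,y0+8*vy,.086)
d=b-a;print('line',len(w),a,b,np.degrees(np.arctan2(d[1],d[0])))
rr=np.argwhere((f['img'][:,:,0].astype(int)-f['img'][:,:,1]>60))
rr=rr[(rr[:,0]>100)&(rr[:,0]<140)&(rr[:,1]>295)&(rr[:,1]<330)]
R0=onz(f,*rr.mean(0)[::-1],.044);print('red',len(rr),R0)
# crossing with scene for height: black blob in scene
s=cv2.cvtColor(fs['img'],cv2.COLOR_RGB2GRAY);ms=np.zeros_like(s);ms[272:316,300:342]=(s[272:316,300:342]<45)*255
n,l,st,ce2=cv2.connectedComponentsWithStats(ms);j=1+np.argmax(st[1:,4]);print('scene blob',st[j],ce2[j])
p,gp=cross(ray(f,*ce[i]),ray(fs,*ce2[j]));print('x',p,gp)
```

```text
[ 313   91   46   46 1507] [335.51824818 114.49635036] (335.9068298339844, 114.11335754394531) 23.458728790283203
disc [0.45384448 0.15387325 0.054     ] circ [0.45420154 0.154238   0.054     ]
line 55 [0.43654318 0.16308561 0.086     ] [0.44845231 0.15647713 0.086     ] -29.02625760523953
red 19 [0.42780246 0.14513888 0.044     ]
scene blob [308 280  25  30 475] [318.88631579 296.65684211]
x [0.45413671 0.15393554 0.05293613] 0.0005010982231034136
```

Call:
move_arm --gripper '[1,1,1,1,1,1,1,1]' --pt "3.25 0.86 0" --pt "3.25 0.86 0" --pt "0 0 1.5" --pt "0 0 1.5" --pt "0 0 1.5" --pt "0 0 1.5" --pt "0 0 1.5" --pt "0 0 1.5" --twist '[0,0,-8.5,-8.5,-8.5,-8.5,-8.5,-8.5]'

```text
clock: 4.05
position: [0.4542, 0.1535, 0.1593]
tool_rot: [-3.141, 0.0, 2.493]
force: [1.0, -0.8, -0.2]
grip_width: 0.0852
finger_force: 0.0
```

Call:
move_arm --gripper '[0.6,0.6,0.6]' --pt "0 0 0.5" --pt "0 0 0" --pt "0 0 0" --twist '[-8.4,0,0]'

```text
clock: 4.35
position: [0.4541, 0.1541, 0.1551]
tool_rot: [-3.141, -0.0, 2.63]
force: [-0.8, -0.0, 0.2]
grip_width: 0.0514
finger_force: 0.0
```

Call:
move_arm --gripper '[0.6,0.6,0.6,0,0,0,0,0]' --pt "0 0 3.5" --pt "0 0 3.0" --pt "0 0 1.2" --pt "0 0 0" --pt "0 0 0" --pt "0 0 0" --pt "0 0 0" --pt "0 0 0" --twist '[0,0,0,0,0,0,0,0]' --squeeze 40

```text
clock: 5.15
position: [0.4535, 0.1537, 0.0793]
tool_rot: [-3.14, 0.001, 2.634]
force: [-7.7, -8.2, 13.7]
grip_width: 0.0136
finger_force: 39.5
```

Call:
move_arm --gripper '[0,0,0,0,0,0,0,0]' --pt "0 0 -0.2" --pt "0 0 0" --pt "0 0 0" --pt "0 0 0" --pt "0 0 0" --pt "0 0 0" --pt "0 0 0" --pt "0 0 0" --twist '[0,-7,-7,-7,-7,-7,-7,0]'

```text
clock: 5.95
position: [0.4533, 0.154, 0.08]
tool_rot: [-3.141, -0.001, -2.913]
force: [-1.3, -0.9, -22.0]
grip_width: 0.0129
finger_force: 44.0
```

```bash
python3 -c "
from h import *
s=monitor.observe();print(s['position'],s['tool_rot'],s['moment'],s['force'])"
```

```text
[0.45334622 0.15400325 0.07999724] [-3.14119603e+00 -1.43337249e-03 -2.91276784e+00] [-0.21600356  0.31988617  0.05613101] [ -1.31560794  -0.85521726 -21.9720888 ]
```

Call:
move_arm --gripper '[0,0,0]' --pt "0 0 0.1" --pt "0 0 0" --pt "0 0 0" --twist '[-4,-4,0]'

```text
clock: 6.25
position: [0.4534, 0.1542, 0.0798]
tool_rot: [-3.14, -0.001, -2.777]
force: [-7.7, -3.5, 2.6]
grip_width: 0.0129
finger_force: 48.2
```

```bash
python3 -c "
from h import *
s=monitor.observe();print(s['position'],s['tool_rot'],s['moment'],s['force'])"
```

```text
[0.45341771 0.15416431 0.07983492] [-3.14030270e+00 -9.79147206e-04 -2.77740929e+00] [-0.92563883  1.71624634 -0.68279727] [-7.71194302 -3.50448397  2.62735853]
```

Call:
move_arm --gripper '[0,0,0]' --pt "0 0 0" --pt "0 0 0" --pt "0 0 0" --twist '[-1.5,0,0]'

```text
clock: 6.55
position: [0.4534, 0.1542, 0.0799]
tool_rot: [-3.14, -0.001, -2.754]
force: [-7.8, -3.3, 2.2]
grip_width: 0.0131
finger_force: 55.3
```

```bash
python3 -c "
from h import *
s=monitor.observe();print(s['position'],s['tool_rot'],s['moment'],s['force'])"
```

```text
[0.45341997 0.15416205 0.0798569 ] [-3.14030624e+00 -1.02143077e-03 -2.75439341e+00] [-0.83652934  1.70374079 -1.23728868] [-7.75313638 -3.27313442  2.17144338]
```

Call:
move_arm --gripper '[0.6,0.6,0.6,0,0,0,0,0]' --pt "0 0 0" --pt "0 0 0" --pt "0 0 -2" --pt "0 0 -4" --pt "0 0 -5" --pt "0 0 -5" --pt "0 0 0" --pt "0 0 0" --twist '[0,0,0,0,0,8,7,0]'

```text
clock: 7.35
position: [0.4544, 0.155, 0.2405]
tool_rot: [-3.141, 0.003, -3.014]
force: [-0.2, -0.4, -0.6]
grip_width: 0.0
finger_force: 0.0
```

Run:
```python
from h import *
import pickle
s=monitor.observe();print(s['position'],s['tool_rot'],s['force'])
f=pickle.load(open('w2.pkl','rb'))
g=cv2.cvtColor(f['img'],cv2.COLOR_RGB2GRAY)
def dark(x0,x1,y0,y1,t):
    m=(g[y0:y1,x0:x1]<t).astype(np.uint8);n,l,st,ce=cv2.connectedComponentsWithStats(m)
    i=1+np.argmax(st[1:,4]);return ce[i]+[x0,y0],st[i]
# approx positions (viewed *4/3): hole (373,181), buffers (407,147),(406,211)
P={}
for n,(u,v),z,t in (('hole',(373,181),.04,150),('bufL',(407,147),.045,60),('bufR',(406,211),.045,60)):
    c,st=dark(u-9,u+10,v-9,v+10,t);P[n]=onz(f,*c,z);print(n,c,st,P[n].round(4))
d=P['bufL']-P['bufR'];print('len',np.linalg.norm(d),'yaw',np.degrees(np.arctan2(-d[0],d[1])))
m=(P['bufL']+P['bufR'])/2-P['hole'];print('hole->mid',np.linalg.norm(m[:2]),'yaw',np.degrees(np.arctan2(m[1],m[0])))
f3=grab('wrist','w4.png')
```

```text
[0.45443571 0.15499672 0.2404812 ] [-3.14079962  0.00344411 -3.01427675] [-0.18103615 -0.42017947 -0.64397021]
hole [372.37931034 180.22413793] [  2   3  14  11 116] [0.4989 0.0067 0.04  ]
bufL [405.88764045 146.88764045] [ 3  4 11 11 89] [0.5294 0.0432 0.045 ]
bufR [406.55844156 209.97402597] [ 5  4 10  9 77] [ 0.537  -0.0238  0.045 ]
len 0.0674059700282465 yaw 6.44955612723985
hole->mid 0.034430874376796934 yaw 4.973506298996085
```

Call:
move_arm --gripper '[0,0,0,0,0,0,0]' --pt "-2.7 -3.1 0" --pt "-2.7 -3.1 0" --pt "-2.7 -3.1 0" --pt "-2.7 -3.1 0" --pt "-2.7 -3.1 0" --pt "0 0 0" --pt "0 0 0" --twist '[0,0,0,0,0,0,0]'

```text
clock: 8.1
position: [0.6076, 0.0189, 0.2374]
tool_rot: [3.14, -0.002, -3.008]
force: [-0.2, -0.0, 1.3]
grip_width: -0.0003
finger_force: 0.0
```

Run:
```python
from h import *
s=monitor.observe();print(s['position'],s['tool_rot'],s['force'])
a=grab('side','s5.png')['img'];b=grab('scene')['img'];w=grab('wrist')['img']
c=np.zeros((600,800,3),np.uint8)
c[:300,:400]=cv2.resize(a[100:280,200:440],(400,300));c[:300,400:]=cv2.resize(b[120:336,210:498],(400,300))
c[300:550,:400]=cv2.resize(w,(400,250))
cv2.imwrite('pics/c5.png',c[:,:,::-1])
```

```text
[0.60762331 0.01885659 0.23742983] [ 3.14039808e+00 -2.18985445e-03 -3.00818941e+00] [-0.22526791 -0.02954429  1.33899885]
```

View pics/c5.png

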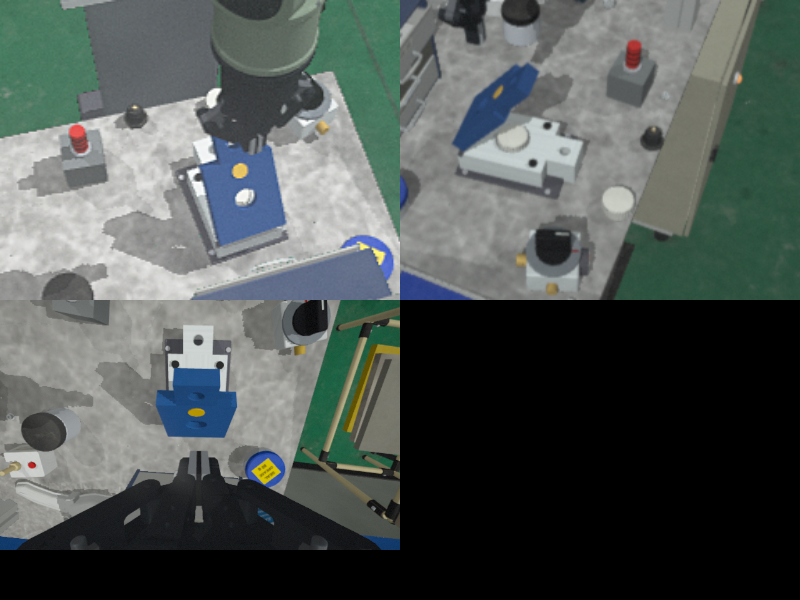

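Call:
move_arm --gripper '[0,0,0,0,0]' --pt "0 0 3.5" --pt "0 0 3.5" --pt "0 0 2.3" --pt "0 0 0" --pt "0 0 0" --twist '[0,0,0,0,0]'

```text
clock: 8.75
position: [0.6079, 0.0198, 0.1468]
tool_rot: [3.141, 0.0, -3.009]
force: [0.8, 0.0, -0.1]
grip_width: 0.0003
finger_force: 0.0
```

Call:
move_arm --gripper '[0,0,0,0,0,0,0,0]' --pt "0.6 0 0.4" --pt "0.6 0 0.4" --pt "0.6 0 0.4" --pt "0.6 0 0.4" --pt "0.6 0 0.4" --pt "0.6 0 0.5" --pt "0 0 0" --pt "0 0 0" --twist '[0,0,0,0,0,0,0,0]'

```text
clock: 9.55
position: [0.5722, 0.0142, 0.121]
tool_rot: [3.142, -0.0, -3.01]
force: [-0.6, 1.1, 0.0]
grip_width: -0.0004
finger_force: 0.0
```

```bash
cat > pad.py <<'E'
from h import *
def pad():
    f=grab('scene');h=cv2.cvtColor(f['img'],cv2.COLOR_RGB2HSV);m=cv2.inRange(h,(15,100,90),(35,255,255))
    k=np.zeros_like(m);k[175:250,255:345]=m[175:250,255:345]
    n,_,st,ce=cv2.connectedComponentsWithStats(k)
    for i in range(1,n):
        if st[i][4]>8: print(st[i],ce[i].round(1))
    for a in (.9,.7,.5,.3,.05,0):
        x=-.1*np.cos(a)+.0215*np.sin(a);z=.04+.1*np.sin(a)+.0215*np.cos(a)
        print(a,proj(f,(.632+x*.9945,.0208+x*.1045,z)).round(1))
if __name__=='__main__': pad()
E
python3 pad.py
```

```text
[296 198   9   8  53] [300.  201.1]
0.9 [280.5 186.2]
0.7 [289.9 192.2]
0.5 [298.1 199.1]
0.3 [304.5 206.4]
0.05 [309.9 215.6]
0 [310.5 217.4]
```

Call:
move_arm --gripper '[0,0,0,0,0,0,0,0]' --pt "0.6 0 0.5" --pt "0.6 0 0.5" --pt "0.6 0 0.6" --pt "0.6 0 0.6" --pt "0 0 0.4" --pt "0 0 0" --pt "0 0 0" --pt "0 0 -2" --twist '[0,0,0,0,0,0,0,0]'

```text
clock: 10.4
position: [0.5477, 0.0111, 0.1138]
tool_rot: [3.141, -0.003, -3.01]
force: [0.4, -0.3, -0.2]
grip_width: 0.0
finger_force: 0.0
```

```bash
python3 pad.py
```

```text
[305 212  10   8  64] [309.6 215.5]
0.9 [280.5 186.2]
0.7 [289.9 192.2]
0.5 [298.1 199.1]
0.3 [304.5 206.4]
0.05 [309.9 215.6]
0 [310.5 217.4]
```

Call:
move_arm --gripper '[0,0,0,1,1,1,1,1]' --pt "0 0 -4.6" --pt "0 0 -4.5" --pt "0 0 -4.5" --pt "2.16 -3.34 0" --pt "2.16 -3.34 0" --pt "2.16 -3.34 0" --pt "2.16 -3.34 0" --pt "2.16 -3.34 0" --twist '[0,0,0,0,0,0,0,0]'

```text
clock: 11.25
position: [0.4626, -0.1699, 0.2514]
tool_rot: [-3.141, 0.001, -3.01]
force: [0.4, -0.8, -0.7]
grip_width: 0.0722
finger_force: 0.0
```

Call:
move_arm --gripper '[1,1,1]' --pt "0 0 0" --pt "0 0 0" --pt "0 0 0" --twist '[0,0,0]'

```text
clock: 11.55
position: [0.4637, -0.1677, 0.2513]
tool_rot: [3.141, 0.001, -3.009]
force: [-0.5, 0.3, -0.6]
grip_width: 0.0857
finger_force: 0.0
```

Run:
```python
from h import *
f=grab('wrist','w6.png');s=monitor.observe();print(s['position'],s['tool_rot'],s['qpos'])
h=cv2.cvtColor(f['img'],cv2.COLOR_RGB2HSV);m=cv2.inRange(h,(0,130,70),(8,255,255))|cv2.inRange(h,(172,130,70),(180,255,255))
n,_,st,ce=cv2.connectedComponentsWithStats(m)
print([(st[i],ce[i]) for i in range(1,n) if st[i][4]>30])
for p in ((.4627,-.169,.098),(.4627,-.169,.056)): print(proj(f,p))
```

```text
[ 0.46378735 -0.16748692  0.25122775] [ 3.14141951e+00  6.20489977e-04 -3.00863534e+00] [ 1.0483781   0.51042562 -1.10884426  1.90108556  0.52507726  1.05926791
  1.42382639]
[(array([303, 169,  23,  30, 519], dtype=int32), array([314.7283237 , 184.61849711]))]
[315.72069621 188.00262345]
[315.96923706 177.86265682]
```

Run:
```python
from h import *
f=grab('wrist');print(onz(f,314.6,187,.098),onz(f,315.7,188,.098)); s=monitor.observe();print(s['position'])
# height by two views
fs=grab('scene');print(cross(ray(f,314.6,187),ray(fs,378.2,152)))
```

```text
[ 0.46193473 -0.16987797  0.098     ] [ 0.46271    -0.16879497  0.098     ]
[ 0.46374176 -0.16747841  0.25116175]
(array([ 0.46243936, -0.16983954,  0.09640971]), np.float64(0.0002169747799441903))
```

Call:
move_arm --gripper '[1,0.6,0.6,0.6,0.6,0.6]' --pt "0.16 -0.18 3" --pt "0 0 4" --pt "0 0 4" --pt "0 0 3" --pt "0 0 2.4" --pt "0 0 0.4" --twist '[0,0,0,0,0,0]'

```text
clock: 12.3
position: [0.4612, -0.1693, 0.081]
tool_rot: [3.14, -0.003, -3.009]
force: [0.2, -0.3, -0.1]
grip_width: 0.0512
finger_force: 0.0
```

Call:
move_arm --gripper '[0.6,0,0,0,0,0,0]' --pt "0 0 0" --pt "0 0 0" --pt "0 0 0" --pt "0 0 0" --pt "0 0 0" --pt "0 0 0" --pt "0 0 0" --twist '[0,0,0,0,0,0,0]' --squeeze 90

```text
clock: 13.0
position: [0.4625, -0.1709, 0.0843]
tool_rot: [-3.14, 0.002, -3.011]
force: [-2.4, 0.6, 11.5]
grip_width: 0.0191
finger_force: 87.5
```

Call:
move_arm --gripper '[0,0,0,0,0,0]' --pt "0 0 -1.5" --pt "0 0 -3" --pt "0 0 -4" --pt "0 0 -3" --pt "0 0 0" --pt "0 0 0" --twist '[0,0,0,0,0,0]'

```text
clock: 13.6
position: [0.4618, -0.1711, 0.1986]
tool_rot: [-3.14, 0.001, -3.011]
force: [-0.4, 0.5, -1.7]
grip_width: 0.0187
finger_force: 88.0
```

Run:
```python
from h import *
s=monitor.observe();print(s['position'],s['tool_rot'],s['force'],s['grip_width'],s['finger_force'])
fs=grab('scene');fd=grab('side');w=grab('wrist')
def red(f,roi):
    x0,x1,y0,y1=roi;h=cv2.cvtColor(f['img'],cv2.COLOR_RGB2HSV);m=cv2.inRange(h,(0,130,60),(8,255,255))|cv2.inRange(h,(172,130,60),(180,255,255))
    k=np.zeros_like(m);k[y0:y1,x0:x1]=m[y0:y1,x0:x1];n,_,st,ce=cv2.connectedComponentsWithStats(k)
    return [(st[i].tolist(),ce[i]) for i in range(1,n) if st[i][4]>8]
print(red(fs,(330,430,80,200)),red(fd,(200,300,100,220)),red(w,(250,400,100,400)))
p=s['position'];print(proj(fs,p),proj(fd,p),proj(fs,p-[0,0,.079]),proj(w,p-[0,0,.079]))
q=proj(fs,p-[0,0,.03]).astype(int)
c=np.zeros((500,800,3),np.uint8)
c[:500,:400]=cv2.resize(fs['img'][q[1]-75:q[1]+75,q[0]-60:q[0]+60],(400,500));c[:250,400:]=cv2.resize(w['img'],(400,250));c[250:,400:]=cv2.resize(w['img'][100:300,160:480],(400,250))
cv2.imwrite('pics/c7.png',c[:,:,::-1])
```

```text
[ 0.46183791 -0.17108213  0.19864861] [-3.14010357e+00  8.77907470e-04 -3.01110913e+00] [-0.3841232   0.45969877 -1.67051563] 0.018686027386351667 87.96071290969849
[] [([233, 144, 10, 11, 84], array([237.98809524, 148.72619048])), ([236, 154, 8, 3, 9], array([239.66666667, 155.55555556])), ([237, 156, 8, 7, 23], array([240.7826087 , 159.69565217]))] [([299, 234, 39, 15, 189], array([317.65079365, 239.16402116])), ([298, 242, 41, 16, 257], array([317.46303502, 247.62645914])), ([297, 251, 43, 18, 314], array([317.92356688, 257.47770701])), ([294, 261, 49, 57, 2292], array([317.98123909, 289.33027923]))]
[382.99723195 111.66821615] [238.20494923 150.45765209] [379.64337155 143.15656718] [316.14538716 218.31757392]
```

View pics/c7.png

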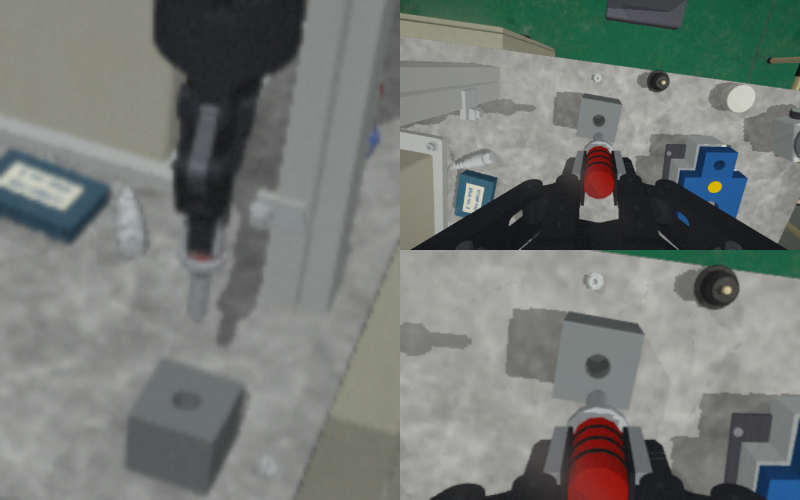

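```bash
cat > hole.py <<'E'
from h import *
def blue(f,ctr):
    h=cv2.cvtColor(f['img'],cv2.COLOR_RGB2HSV);m=cv2.inRange(h,(100,110,25),(125,255,255))
    cs,hi=cv2.findContours(m,cv2.RETR_CCOMP,cv2.CHAIN_APPROX_NONE);out=[]
    for c,k in zip(cs,hi[0]):
        if k[3]>=0 and cv2.contourArea(c)>6:
            M=cv2.moments(c);u=np.array([M['m10'],M['m01']])/M['m00']
            if np.linalg.norm(u-ctr)<45: out.append((u.round(1),cv2.contourArea(c),cv2.boundingRect(c)))
    return out
a=.05;x=-.135*np.cos(a)+.02*np.sin(a);H=np.array([.632+x*.9945,.0208+x*.1045,.04+.135*np.sin(a)+.02*np.cos(a)])
print('model',H)
for n in ('scene','side','wrist'):
    f=grab(n);c=proj(f,H);print(n,c.round(1))
    for o in blue(f,c): print('  ',o,onz(f,*o[0],H[2]).round(4))
s=monitor.observe();print(s['position'],s['force'])
E
python3 hole.py
```

```text
model [0.49890437 0.00681459 0.06672219]
scene [327.8 219.7]
   (array([309.7, 215.3]), 113.5, (303, 210, 14, 12)) [0.5342 0.0101 0.0667]
   (array([289.8, 213.5]), 123.0, (282, 208, 16, 12)) [0.5705 0.0204 0.0667]
side [328.5 182.1]
   (array([340. , 212.7]), 130.0, (333, 206, 15, 14)) [0.5795 0.0121 0.0667]
   (array([333.5, 196.5]), 81.0, (328, 192, 12, 10)) [0.5373 0.0085 0.0667]
   (array([328. , 183.8]), 38.0, (324, 180, 9, 8)) [0.5029 0.0047 0.0667]
wrist [512.9 262.9]
   (array([502.8, 298.7]), 400.5, (490, 288, 26, 22)) [0.5346 0.0084 0.0667]
[ 0.4616353  -0.17038298  0.19740597] [-0.12034239 -0.70950303 -1.63898821]
```

Call:
move_arm --gripper '[0,0,0,0,0,0,0]' --pt "-1.0 2.9 0" --pt "-1.5 4.2 0" --pt "-1.5 4.2 0" --pt "-1.0 2.9 0" --pt "-1.0 2.9 0" --pt "0 0 0" --pt "0 0 0" --twist '[0,0,0,0,0,0,0]'

```text
clock: 14.6
position: [0.4988, 0.0072, 0.1976]
tool_rot: [3.141, -0.001, -3.009]
force: [0.7, -0.7, -1.2]
grip_width: 0.0185
finger_force: 88.2
```

```bash
python3 hole.py
python3 - <<'E'
from h import *
w=grab('wrist');fs=grab('scene');p=monitor.observe()['position']
print(p,proj(w,p-[0,0,.079]),proj(w,[p[0],p[1],.0667]),proj(fs,p-[0,0,.079]))
c=np.zeros((500,800,3),np.uint8)
c[:,:400]=cv2.resize(w['img'][120:320,240:400],(400,500),interpolation=cv2.INTER_CUBIC)
c[:,400:]=cv2.resize(fs['img'][130:255,277:377],(400,500),interpolation=cv2.INTER_CUBIC)
cv2.imwrite('pics/c8.png',c[:,:,::-1])
E
```

```text
model [0.49890437 0.00681459 0.06672219]
scene [327.8 219.7]
   (array([309.6, 215.4]), 114.5, (303, 210, 14, 12)) [0.5343 0.0104 0.0667]
   (array([289.8, 213.5]), 123.0, (282, 208, 16, 12)) [0.5705 0.0204 0.0667]
side [328.5 182.1]
   (array([340. , 212.7]), 130.0, (333, 206, 15, 14)) [0.5795 0.0121 0.0667]
   (array([333.6, 196.4]), 82.5, (328, 192, 12, 10)) [0.5371 0.0087 0.0667]
   (array([328.1, 183.8]), 37.0, (325, 180, 8, 8)) [0.503  0.0049 0.0667]
wrist [318.1 196.7]
   (array([315.7, 194.2]), 147.5, (307, 188, 19, 13)) [0.4971 0.0046 0.0667]
[0.49875991 0.00573425 0.1977291 ] [ 1.47764115 -0.78270939  0.16156748]
[0.49885192 0.0058331  0.19788389] [316.95096852 217.3719115 ] [317.11868918 196.38752356] [328.06491238 201.04358363]
```

View pics/c8.png

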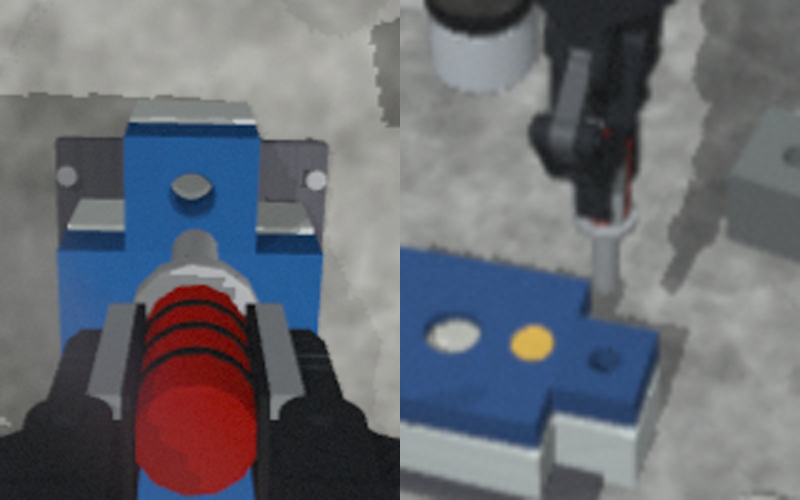

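Call:
move_arm --gripper '[0,0,0,0,0,0,0,0]' --pt "0 -0.05 2.0" --pt "0 0 2.0" --pt "0 0 0.8" --pt "0 0 0.5" --pt "0 0 0.5" --pt "0 0 0" --pt "0 0 0" --pt "0 0 0" --twist '[0,0,0,0,0,0,0,0]'

```text
clock: 15.65
position: [0.4992, 0.0062, 0.1404]
tool_rot: [-3.141, 0.0, -3.011]
force: [0.2, -2.2, -1.6]
grip_width: 0.0188
finger_force: 87.9
```

Call:
move_arm --gripper '[0,0,0,0,0,0]' --pt "0 -0.05 0.5" --pt "0 0 0.5" --pt "0 0 0.5" --pt "0 0 0.5" --pt "0 0 0" --pt "0 0 0" --twist '[0,0,0,0,0,0]'

```text
clock: 16.25
position: [0.499, 0.0058, 0.1199]
tool_rot: [3.142, -0.0, -3.01]
force: [0.2, -1.4, -1.2]
grip_width: 0.019
finger_force: 87.9
```

Tip is past the lid and into the base hole; continuing down.

Call:
move_arm --gripper '[0,0,0,0,0,0]' --pt "0 0 0.5" --pt "0 0 0.5" --pt "0 0 0.5" --pt "0 0 0.3" --pt "0 0 0" --pt "0 0 0" --twist '[0,0,0,0,0,0]'

```text
clock: 16.85
position: [0.499, 0.0058, 0.1019]
tool_rot: [3.142, -0.0, -3.01]
force: [1.2, -0.9, -2.4]
grip_width: 0.0189
finger_force: 88.0
```

Call:
move_arm --gripper '[0,0,0,0,0]' --pt "0 0 0.3" --pt "0 0 0.3" --pt "0 0 0.2" --pt "0 0 0" --pt "0 0 0" --twist '[0,0,0,0,0]'

```text
clock: 17.35
position: [0.4988, 0.0059, 0.0942]
tool_rot: [-3.141, -0.0, -3.01]
force: [-7.4, -1.9, 14.0]
grip_width: 0.0188
finger_force: 90.6
```

Call:
move_arm --gripper '[0,0,0,0]' --pt "0.05 0 0.1" --pt "0 0 0" --pt "0 0 0" --pt "0 0 0" --twist '[0,0,0,0]'

```text
clock: 17.75
position: [0.4987, 0.0059, 0.094]
tool_rot: [-3.141, 0.001, -3.01]
force: [-9.7, -2.6, 32.0]
grip_width: 0.0192
finger_force: 92.4
```

```bash
python3 - <<'E'
from h import *
s=monitor.observe();print(s['position'],s['force'],s['tool_rot'])
E
python3 pad.py
```

```text
[0.49874737 0.00585941 0.09397779] [-9.71207353 -2.64145148 32.041789  ] [-3.14057704e+00  7.00669934e-04 -3.01023535e+00]
[306 214  10   8  65] [310.5 217.2]
0.9 [280.5 186.2]
0.7 [289.9 192.2]
0.5 [298.1 199.1]
0.3 [304.5 206.4]
0.05 [309.9 215.6]
0 [310.5 217.4]
```

Call:
move_arm --gripper '[0,0,0,0,0]' --pt "0 0 -0.03" --pt "0 0 0" --pt "0 0 0" --pt "0 0 0" --pt "0 0 0" --twist '[0,0,0,0,0]'

```text
clock: 18.3
position: [0.4987, 0.0059, 0.094]
tool_rot: [-3.141, 0.001, -3.01]
force: [-7.9, -2.4, 25.4]
grip_width: 0.0187
finger_force: 91.4
```

```bash
python3 - <<'E'
from h import *
w=grab('wrist');fs=grab('scene');s=monitor.observe();print(s['position'],s['force'])
c=np.zeros((500,800,3),np.uint8)
c[:,:400]=cv2.resize(w['img'][120:320,240:400],(400,500),interpolation=cv2.INTER_CUBIC)
c[:,400:]=cv2.resize(fs['img'][155:330,250:390],(400,500),interpolation=cv2.INTER_CUBIC)
cv2.imwrite('pics/c9.png',c[:,:,::-1])
E
python3 pad.py|head -1
```

```text
[0.49869574 0.00584152 0.09405515] [-8.18371382 -2.71285711 25.85011281]
[306 214  10   8  65] [310.5 217.2]
```

View pics/c9.png

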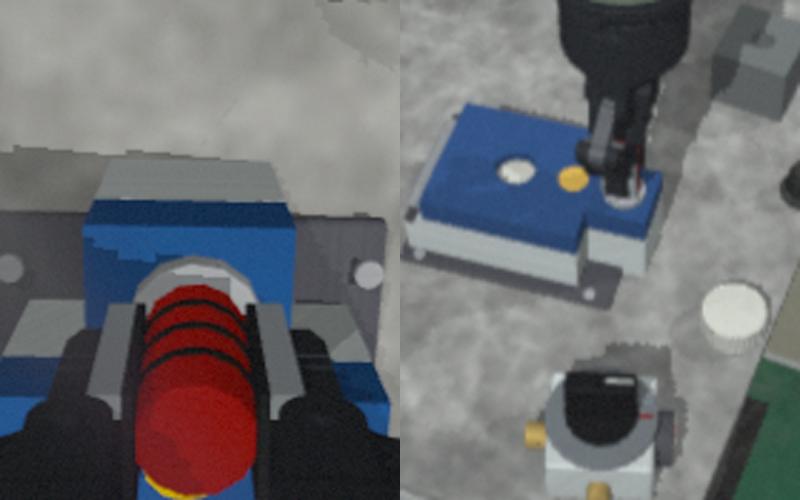

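```bash
python3 -c "
from h import *
print(bot.job_done())"
```

```text
the job is handed in; nothing more can be done
None
```

The job is handed in: the knob was turned anticlockwise until it met its stop, the lid is fully shut, and the pin is through both holes with its collar on the lid, still gripped by its red head and pressed down at about 25 N. The run took about 18 of the 64 s allowed; no judge's result came back.

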